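# Hold a stub axle over a tube end for tacking

### The arm

A 6-joint arm with a two-finger parallel gripper is mounted at the origin on the work surface. World frame = base frame: x ahead of the robot, y to its left, z up, the work surface at z = 0. Lengths are in mm, angles in rad, forces in N, time in s.
With the tool pointing down it reaches from about 325 to 875 mm from the base axis. Payload 4.4 kg.
Tool frame: the origin (TCP) lies on the centre line of the jaws, within the pads' length; the fingertips stand ahead of it and the grasp point (between the pads) lies 6 mm ahead of it (ctrl.tcp_to_tips is the z of the fingertips in the tool frame, in mm); z points along the fingers, y is the direction in which the jaws open and shut (so a half turn about z gives the same grasp; the last joint's range is limited). The gripper opens to 85 mm and grips with 20 to 120 N. Pads are 22 mm wide; open, the fingers measure 114 mm over their backs; the gripper's body (76 mm by 85 mm) begins 54 mm behind the grasp point. The pads swing forward as they close: fully open they stand 13 mm farther back than shut.
Start: joints at [1.034, 0.207, 1.542, -0, 1.393, -0.15], TCP at [216.382, 532.735, 256.282] pointing down, gripper open.
Joint ranges: [-2.73, 2.73], [-0.86, 2.22], [0.23, 2.46], [-1.11, 4.25], [0.08, 2.63], [-2.82, 2.82]. Speed limits (rad/s): [2.79, 2.79, 3.14, 3.14, 3.14, 3.14].

### API

Orientations are given as a 3x3 rotation matrix whose columns are the frame's x, y, z axes.
In Python, from plant import ctrl, sensors, optics gives the robot as it stands. Calls block until the motion is done:
- ctrl.move_ptp(position, orientation): joint-space move of the TCP to a pose.
- ctrl.move_l(position, rot=None, vel=150, threshold=None): straight line of the TCP; rot=None keeps the orientation; vel is the mean speed in mm/s. With threshold (N) it stops when the force on the tool has changed by that much, and returns True; else False.
- ctrl.set_joints(angles): joint-space move.
- ctrl.gripper_to(opening, force=None): finger opening in mm; force is the grip in N (None keeps the last); returns when the fingers have stopped.
- ctrl.hold(seconds).
- ctrl.solve_ik(position, orientation): joint angles nearest the present ones, or None.
- sensors.read_state(): the state.
- optics.grab_frame(name): name is "scene" or "top" or "wrist"; returns (picture, depth): 384x512x3 uint8, red, green, blue; 384x512 float32, mm along the optical axis (not along the pixel's ray), 0 where there is no reading.
- optics.camera_params(name): a dict with "mtx" (3x3 intrinsics, pixels), "k1" (the pictures are not rectified: a ray, as slopes to the right and down, at radius r is drawn at 1 + k1 r^2 times it, then the intrinsics apply), "R" (3x3) and "t" (3): a world point X has camera coordinates R X + t; the wrist camera has in their place "T_tool_cam" (4x4, takes a point from camera to tool coordinates, whose origin is the TCP and whose axes are the flange's). Camera axes: x right, y down, z forward; pixel columns grow to the right and rows downward; lengths in mm; the calibration is good to about 2 mm. A picture is of the moment at which its call begins: read the wrist's pose just before it. camera_params takes no time and is no camera call.
A pose or a line that the arm cannot do raises ctrl.MotionError and nothing moves.
- ctrl.finish_job(): hands the job in, once; it reports no verdict.
The state is a dict: "t": time; "q": joint angles; "qvel": joint speeds; "tau": joint torques, N m; "eef_pos": TCP position; "eef_rot": TCP orientation; "force": force on the tool from outside, world axes, zero at the start; "wrist_torque": the same for the moment, N m; "grip_width": finger opening in mm.
Only numpy, scipy, OpenCV 4.12 (cv2) and the standard library are available. Lean on these libraries where they do the work, as an engineer would, in place of code of your own. Each camera call takes 0.05 s, during which the arm holds its last target. There are 200 camera calls.

### The job

On the tube rack, first press shut the slim tube's cap that was left ajar, then flick the wide tube's cap right open, past upright. Then pick up the long stub axle by its shaft, carry it clear of the spatter screen and the tubes without bumping them, and finish holding it still and upright, flange down, centred over the wide tube's open mouth with a gap of about 8 mm, touching nothing but the gripper, ready for the welder to tack. Leave the third tube's cap shut and the other things where they lie.

Things in the scene. Friction and masses are not known exactly. Their poses are not given: they have to be found in the camera images.
- axle: long stub axle of bare steel, about 0.3 kg, loose, standing on its flange: flange 46 mm across and 10 mm thick, with a round shaft 18 mm across on top, 95 mm tall overall; origin at the centre of the flange's underside, z along the shaft
- rack: fixed light grey base plate 130 x 310 x 16 mm with a low rusty bar (top at 28 mm) along its far edge, carrying three upright tubes in a row along its y, 100 mm apart; which tube is in which place varies; origin at the centre of its underside, z up, x roughly away from the robot
- tube_wide: upright steel tube, outside diameter 44 mm, wall 4 mm, 94 mm long, fixed on the rack's 16 mm thick base plate, so its mouth is 110 mm above the table, with a 12 mm high foot collar 6 mm wider all round; origin at the centre of its foot, z up, x points from its cap's tab towards its cap's hinge (roughly away from the robot)
- tube_wide_mouth (a point): centre of the wide tube's mouth, at its rim, 110 mm above the table; axes as the tube's
- cap_wide (a joint): hinge angle of its black cap: 0 is shut, grows as the tab swings up and over; stop at 1.95 rad (leaning back past upright). The hinge is stiff (about 0.035 N m of friction), so the cap stays wherever it is left. The hinge axis is horizontal, along the tube's y; it is 77 mm from the tab bar's centre. Starts shut
- cap_wide_tab (a point): centre of the cap's thumb tab: a 10 mm thick round bar, 18 mm long across the cap (parallel to the hinge), on an 8 mm wide, 5 mm thick neck, 24 mm out from the cap disc's edge; the disc is 6 mm thick. It is 113 mm above the table when the cap is shut, on the side facing the robot
- cap_wide_hinge (a point): fixed point on the hinge axis, 113 mm above the table, on the far side of the tube, 6 mm outside the tube's wall
- tube_ajar: the slim tube whose cap stands ajar at the start: upright steel tube, outside diameter 30 mm, wall 4 mm, 94 mm long, fixed on the rack's 16 mm thick base plate, so its mouth is 110 mm above the table, with a 12 mm high foot collar 6 mm wider all round; origin at the centre of its foot, z up, x points from its cap's tab towards its cap's hinge (roughly away from the robot)
- cap_ajar (a joint): hinge angle of its black cap: 0 is shut, grows as the tab swings up and over; stop at 1.95 rad (leaning back past upright). The hinge is stiff (about 0.035 N m of friction), so the cap stays wherever it is left. The hinge axis is horizontal, along the tube's y; it is 63 mm from the tab bar's centre. Starts ajar at 0.6 to 1.2
- cap_ajar_tab (a point): centre of the cap's thumb tab: a 10 mm thick round bar, 18 mm long across the cap (parallel to the hinge), on an 8 mm wide, 5 mm thick neck, 24 mm out from the cap disc's edge; the disc is 6 mm thick. It is 113 mm above the table when the cap is shut, on the side facing the robot
- cap_ajar_hinge (a point): fixed point on the hinge axis, 113 mm above the table, on the far side of the tube, 6 mm outside the tube's wall
- tube_shut: the other slim tube: upright steel tube, outside diameter 30 mm, wall 4 mm, 94 mm long, fixed on the rack's 16 mm thick base plate, so its mouth is 110 mm above the table, with a 12 mm high foot collar 6 mm wider all round; origin at the centre of its foot, z up, x points from its cap's tab towards its cap's hinge (roughly away from the robot)
- cap_shut (a joint): hinge angle of its black cap: 0 is shut, grows as the tab swings up and over; stop at 1.95 rad (leaning back past upright). The hinge is stiff (about 0.035 N m of friction), so the cap stays wherever it is left. The hinge axis is horizontal, along the tube's y; it is 63 mm from the tab bar's centre. Starts shut and is to stay shut
- screen: spatter screen: fixed upright rusty steel plate 260 mm long (its x), 5 mm thick (its y), 130 mm tall, with two low feet 60 mm wide, between the rack and the axle; origin at the centre of its lower edge
- short_stub: bystander: short stub, same flange as the axle but only 36 mm tall overall, standing loose; origin under its flange
- collar: bystander: dark steel ring 48 mm across, 22 mm tall, with a 26 mm hole, loose; origin at the centre of its underside
- wrench: bystander: steel wrench lying loose to the left of the rack
- hammer: bystander: hammer with a wooden handle, lying loose near the far side
- tin: bystander: grey tin 60 mm across, 75 mm tall, standing loose
- angle_iron: bystander: rusty angle-iron offcut 160 mm long, 50 mm tall, loose near the far side
Mind the look-alikes: they are no part of the job. What is shaped like the axle but brown or yellow is not meant.

How it is judged (in metres and radians):
On the way, in this order (a step that is already met when the one before it is completed fails the run):
1. the ajar cap is pressed shut (value of joint cap_ajar below 0.08 rad), for 0.2 s.
2. the wide tube's cap is open, upright or past it (value of joint cap_wide above 1.5 rad), for 0.2 s.
3. the axle is lifted (height (world z) of axle above 0.05 m and contact force between the fingers and axle above 0.5 N), for 0.2 s.
At the end, for the whole second after the job is handed in: The gripper holds the axle still (under 20 mm/s), upright within 0.1 rad, flange down, its underside 2 to 14 mm above the wide tube's mouth and within 6 mm of its axis, touching nothing else; the wide cap is open (over 1.45 rad), both slim caps are shut (under 0.1 rad) (z of axle in the frame of tube_wide_mouth between 0.002 and 0.014 m and horizontal distance between axle and tube_wide_mouth below 0.006 m and angle between axle's own z axis and vertical below 0.1 rad and contact force between the fingers and axle above 0.5 N and linear speed of axle below 0.02 m/s and contact force between axle and tube_wide below 0.1 N and contact force between axle and tube_ajar below 0.1 N and contact force between axle and tube_shut below 0.1 N and contact force between axle and rack below 0.1 N and contact force between axle and screen below 0.1 N and contact force between axle and short_stub below 0.1 N and contact force between axle and collar below 0.1 N and contact force between axle and wrench below 0.1 N and contact force between axle and hammer below 0.1 N and contact force between axle and tin below 0.1 N and contact force between axle and angle_iron below 0.1 N and value of joint cap_wide above 1.45 rad and value of joint each of cap_ajar, cap_shut below 0.1 rad); the arm keeps its last pose, push and grip.
It fails at once if the axle bumps the screen (over 2 N) (contact force between axle and screen above 2 N).
It fails at once if the axle bumps a tube or its cap (over 2 N) (contact force between axle and tube_wide above 2 N or contact force between axle and tube_ajar above 2 N or contact force between axle and tube_shut above 2 N).
It fails at once if the third tube's cap is opened (value of joint cap_shut above 0.25 rad).
It fails at once if a bystander is moved more than 30 mm (distance of any of short_stub, collar, wrench, hammer, tin, angle_iron from where it was at the start of the episode above 0.03 m).
It also fails if it takes over 72 s, if anything falls off the work surface, if the arm or the gripper's body presses on something with over 40 N, if the wrist force passes 120 N, or if a joint passes its speed limit or range.

## Working session

There is one attempt and no reset: what is moved stays moved. The work goes in short steps, each a Python script; the robot and the scene stay as the last script left them, time stands still between calls to the robot, and variables do not carry over. Pictures are saved under pics/ and viewed, about 8 in all and at most 12, crops included, and the job is handed in when it is done.

```bash
mkdir -p pics; ls; cat > h.py <<'E'
import numpy as np, cv2
from plant import ctrl, sensors, optics
def grab(name,fn):
    s=sensors.read_state(); im,d=optics.grab_frame(name)
    np.savez(f'pics/{fn}.npz',im=im,d=d,p=s['eef_pos'],R=s['eef_rot'])
    cv2.imwrite(f'pics/{fn}.png',im[...,::-1]); return im,d
def world(name,fn,mask=None):
    """HxWx3 world points (mm) of a saved frame"""
    f=np.load(f'pics/{fn}.npz'); d=f['d']; c=optics.camera_params(name)
    K=np.array(c['mtx'],float); H,W=d.shape
    v,u=np.mgrid[:H,:W]; x=(u-K[0,2])/K[0,0]; y=(v-K[1,2])/K[1,1]
    rd=np.hypot(x,y); r=rd.copy()
    for _ in range(20): r=rd/(1+c['k1']*r*r)
    s=np.where(rd>0,r/np.maximum(rd,1e-9),1)
    P=np.stack([x*s*d,y*s*d,d],-1).astype(float)
    if 'R' in c: W_=(P-np.array(c['t']))@np.array(c['R'])
    else:
        T=np.array(c['T_tool_cam']); W_=(P@T[:3,:3].T+T[:3,3])@f['R'].T+f['p']
    W_[d==0]=np.nan; return W_,f['im']
E
python3 - <<'E'
from h import *
grab('scene','s0');grab('top','t0')
for n in('scene','top','wrist'):print(n,optics.camera_params(n))
print(sensors.read_state(),ctrl.tcp_to_tips)
E
```

```text
pics
scene {'mtx': array([[415.13337447,   0.        , 255.37578785],
       [  0.        , 415.13337447, 186.23896943],
       [  0.        ,   0.        ,   1.        ]]), 'k1': -0.12658094982346485, 'R': array([[ 0.75094249,  0.66033971,  0.00606964],
       [ 0.45739173, -0.51347521, -0.72604133],
       [-0.47631731,  0.54799149, -0.68762428]]), 't': array([-434.80835419, -211.19535812, 1628.4189053 ])}
top {'mtx': array([[481.9878177 ,   0.        , 255.09202949],
       [  0.        , 481.9878177 , 198.24158936],
       [  0.        ,   0.        ,   1.        ]]), 'k1': -0.04147985576343702, 'R': array([[ 0.00503956, -0.99993286,  0.0104346 ],
       [-0.98759501, -0.0066145 , -0.1568832 ],
       [ 0.15694168, -0.00951454, -0.98756204]]), 't': array([   1.92836279,  595.01571671, 1303.86113618])}
wrist {'mtx': array([[315.20479868,   0.        , 258.76424062],
       [  0.        , 315.20479868, 190.86336312],
       [  0.        ,   0.        ,   1.        ]]), 'k1': 0.02017407806701118, 'T_tool_cam': array([[-9.47368415e-04, -9.57028573e-01, -2.89992090e-01,
         7.397
[... 367 characters left out ...]
 1.39350224e+00, -1.50487009e-01]), 'qvel': array([ 4.40890388e-04, -1.26705467e-03, -3.43560742e-03, -9.37499747e-05,
       -1.59540520e-03,  6.26631102e-04]), 'tau': array([-1.03607013e-03, -3.84092510e+01, -2.92548412e+01, -2.89169411e-04,
        4.89572383e-03,  9.11924531e-06]), 'eef_pos': array([216.03847766, 532.18787187, 255.2337279 ]), 'eef_rot': array([[-9.26495291e-01,  3.76304781e-01, -1.08976703e-03],
       [ 3.76306200e-01,  9.26493680e-01, -1.76207166e-03],
       [ 3.46586277e-04, -2.04263719e-03, -9.99997854e-01]]), 'force': array([ 0.65933852, -0.32718325, -0.35445828]), 'wrist_torque': array([-0.05348964, -0.02518429, -0.00608646]), 'grip_width': 85.19723275190178} 25.0
```

View pics/s0.png

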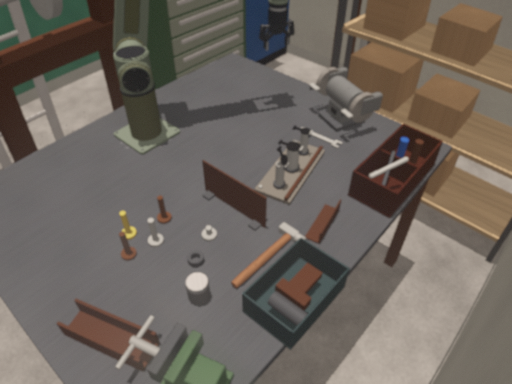

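View pics/t0.png

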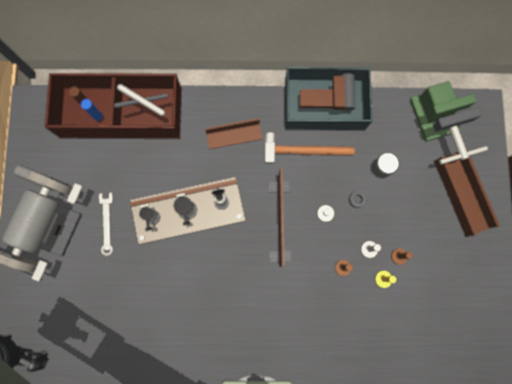

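Scene: the rack is at top (187,210), the screen at (282,218), and the bare steel axle at (371,249), with brown and yellow copies around it. The caps need an enlarged view.

```bash
python3 - <<'E'
from h import *
W,im=world('top','t0')
a=cv2.resize(im[170:250,125:250],None,fx=6,fy=6,interpolation=cv2.INTER_CUBIC)[...,::-1]
Ws,ims=world('scene','s0')
b=cv2.resize(ims[120:200,250:330],None,fx=6,fy=6,interpolation=cv2.INTER_CUBIC)[...,::-1]
c=np.zeros((480,750+480,3),np.uint8);c[:,:750]=a;c[:,750:]=b
cv2.imwrite('pics/c1.png',cv2.resize(c,None,fx=.65,fy=.65,interpolation=cv2.INTER_AREA))
# rack plate: heights 10..22
R=W[170:250,125:250].reshape(-1,3); m=(R[:,2]>9)&(R[:,2]<21)
r=cv2.minAreaRect(R[m][:,:2].astype(np.float32)); print('plate',r,m.sum())
for nm,(WW) in(('top',W),('scene',Ws)):
  P=WW.reshape(-1,3); q=(P[:,0]>320)&(P[:,0]<680)&(P[:,1]>0)&(P[:,1]<300)&(P[:,2]>95)&(P[:,2]<220)
  k=P[q]; from scipy.cluster.hierarchy import fcluster,linkage
  l=fcluster(linkage(k,'single'),12,'distance')
  for i in set(l):
    if (l==i).sum()>5: print(nm,(l==i).sum(),k[l==i].min(0).round(),k[l==i].max(0).round(),k[l==i].mean(0).round())
for nm,WW in(('top',W),('scene',Ws)):
  P=WW.reshape(-1,3); q=(P[:,0]>200)&(P[:,0]<520)&(P[:,1]>-450)&(P[:,1]<-30)&(P[:,2]>28)&(P[:,2]<180)
  k=P[q]; l=fcluster(linkage(k,'single'),12,'distance')
  for i in set(l):
    if (l==i).sum()>5: print(nm,'R',(l==i).sum(),k[l==i].min(0).round(),k[l==i].max(0).round(),k[l==i].mean(0).round())
for u,v in((326,213),(358,199),(371,249),(344,267),(401,256),(385,279),(282,175),(282,265)):print(u,v,W[v,u].round())
E
```

```text
plate ((586.1624755859375, 203.51998901367188), (176.17880249023438, 311.5911865234375), 12.609999656677246) 3239
top 100 [575.  88. 112.] [612. 119. 178.] [593. 102. 146.]
top 37 [572.  86.  96.] [597. 113. 115.] [581.  97. 108.]
top 342 [512. 174. 106.] [597. 221. 124.] [560. 197. 115.]
top 159 [495. 277.  98.] [567. 300. 123.] [532. 290. 115.]
scene 182 [579.  86.  95.] [618. 124. 176.] [600. 102. 127.]
scene 98 [504. 279.  95.] [573. 300. 119.] [544. 290. 110.]
scene 206 [517. 176.  95.] [602. 226. 119.] [570. 196. 112.]
top R 42 [407. -65.  30.] [518. -63.  68.] [463. -64.  50.]
top R 44 [407. -65.  72.] [519. -63. 112.] [463. -64.  94.]
top R 101 [406. -70. 110.] [520. -64. 135.] [458. -66. 129.]
top R 59 [ 396. -250.   31.] [ 412. -234.  100.] [ 403. -240.   80.]
top R 73 [ 447. -328.   31.] [ 464. -310.   98.] [ 455. -317.   78.]
top R 81 [ 429. -415.   30.] [ 447. -396.  102.] [ 437. -403.   77.]
top R 74 [ 365. -367.   35.] [ 381. -349.  102.] [ 374. -355.   78.]
scene R 585 [410. -71.  28.] [520. -60. 133.] [467. -66.  83.]
scene R 93 [ 400. -252.   29.] [ 421. -236.   95.] [ 414. -246.   66.]
scene R 122 [ 451. -328.   29.] [ 472. -310.   98.] [ 465. -321.   67.]
scene R 128 [ 433. -415.   30.] [ 453. -396.   97.] [ 446. -407.   68.]
scene R 123 [ 369. -366.   29.] [ 389. -348.   97.] [ 382. -358.   66.]
326 213 [ 556. -195.   37.]
358 199 [ 602. -295.   -1.]
371 249 [ 454. -311.   68.]
344 267 [ 405. -235.   75.]
401 256 [ 436. -400.   48.]
385 279 [ 373. -349.   60.]
282 175 [645. -65. 128.]
282 265 [408. -65. 119.]
```

View pics/c1.png

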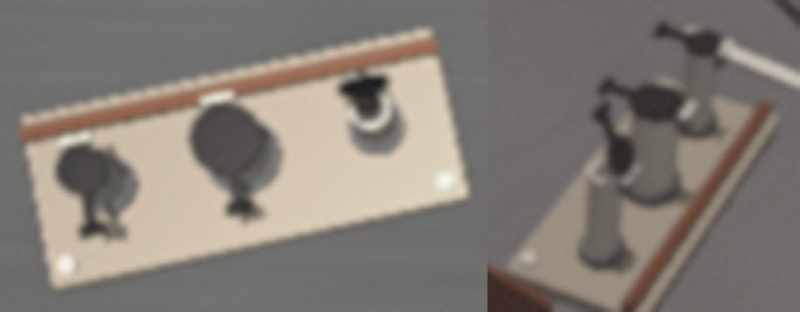

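Top crop: three tubes. The left slim tube is shut, the wide one in the middle is shut, and the right slim tube (top crop 365,95) has its cap standing ajar at roughly 1.2 rad. The rack yaw is about 12.6°. Next is a wrist view from over the rack, and in the same script I check IK for the later poses.

```bash
cat >> h.py <<'E'
yaw=np.radians(12.6)
def frame(yaw): return np.array([np.cos(yaw),np.sin(yaw),0]),np.array([-np.sin(yaw),np.cos(yaw),0]),np.array([0,0,1.])
def tool(yaw,pitch,flip=1):
    """z = pitched from down towards rack +x; y = flip*rack y"""
    x,y,z=frame(yaw); d=np.sin(pitch)*x-np.cos(pitch)*z
    return np.stack([np.cross(flip*y,d),flip*y,d],1)
E
python3 - <<'E'
from h import *
for f in(1,-1):
  for p,pos in((0,(555,195,300)),(0,(580,100,150)),(0,(555,195,190)),(.785,(500,185,120)),(.785,(580,200,200)),(1.1,(500,185,120)),(0,(456,-319,70))):
    q=ctrl.solve_ik(pos,tool(yaw,p,f)); print(f,p,pos,None if q is None else np.round(q,2))
for f in(1,-1):
  try: ctrl.move_ptp((555,195,300),tool(yaw,0,f)); break
  except ctrl.MotionError as e: print(e)
print(f); grab('wrist','w0'); print(sensors.read_state()['t'])
W,im=world('wrist','w0')
cv2.imwrite('pics/w0b.png',cv2.resize(im,(800,600),interpolation=cv2.INTER_CUBIC)[...,::-1])
E
```

```text
1 0 (555, 195, 300) [ 0.19  0.2   1.45 -0.    1.48 -1.6 ]
1 0 (580, 100, 150) [ 0.02  0.34  1.61 -0.    1.2  -1.77]
1 0 (555, 195, 190) [ 0.19  0.29  1.57 -0.    1.27 -1.6 ]
1 0.785 (500, 185, 120) None
1 0.785 (580, 200, 200) [ 0.18  0.03  2.06  0.12  0.26 -1.72]
1 1.1 (500, 185, 120) [0.16 0.2  2.41 3.05 0.56 1.62]
1 0 (456, -319, 70) [-0.77  0.39  1.73 -0.    1.02 -2.56]
-1 0 (555, 195, 300) [ 0.19  0.2   1.45 -0.    1.48  1.54]
-1 0 (580, 100, 150) [ 0.02  0.34  1.61 -0.    1.2   1.37]
-1 0 (555, 195, 190) [ 0.19  0.29  1.57 -0.    1.27  1.54]
-1 0.785 (500, 185, 120) None
-1 0.785 (580, 200, 200) [0.18 0.03 2.06 0.12 0.26 1.43]
-1 1.1 (500, 185, 120) [ 0.16  0.2   2.41  3.05  0.56 -1.52]
-1 0 (456, -319, 70) [-0.77  0.39  1.73 -0.    1.02  0.58]
1
1.9
```

View pics/w0b.png

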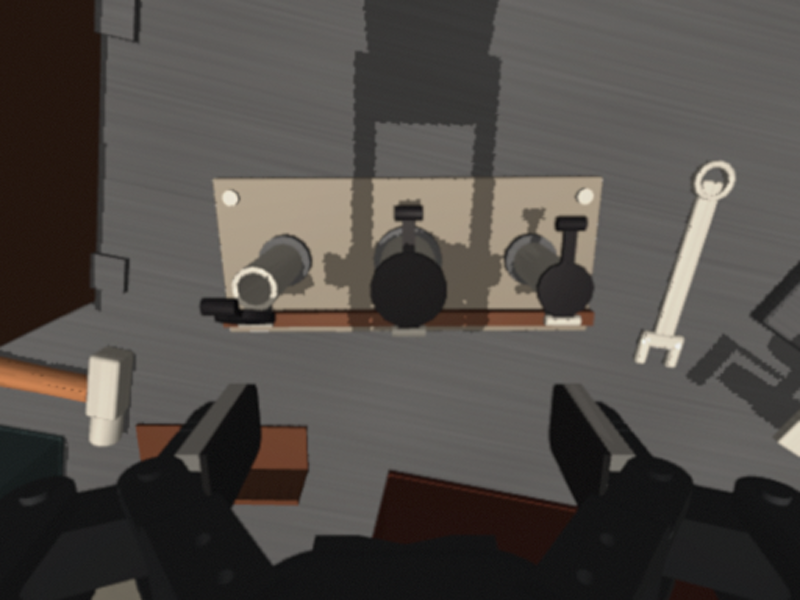

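Wrist view (800 px scale): the ajar cap is on the left tube (mouth 255,288, tab 218,307), the wide cap disc is at (408,288) with its tab at (408,212), and the shut cap is at right. Now I measure from the depth, in the rack frame.

```bash
python3 - <<'E'
from h import *
W,im=world('wrist','w0'); sc=512/800
x,y,z=frame(yaw); B=np.stack([x,y,z])
L=W@B.T  # rack-aligned coords
# yaw: plate's near edge line
def box(u0,v0,u1,v1): s=np.s_[int(v0*sc):int(v1*sc),int(u0*sc):int(u1*sc)]; return L[s].reshape(-1,3),im[s].reshape(-1,3)
P,c=box(210,170,610,340); m=(P[:,2]>8)&(P[:,2]<22); r=cv2.minAreaRect(P[m][:,:2].astype(np.float32)); print('plate',r,np.median(P[m][:,2]))
for n,b in(('wide',(360,190,460,340)),('shut',(530,205,605,330)),('ajar',(190,290,280,330)),('ajarmouth',(225,260,285,320))):
  P,c=box(*b); h=P[:,2]>104; k=P[h]; print(n,h.sum(),k.min(0).round(1),k.max(0).round(1),np.percentile(k,[5,50,95],axis=0).round(1).tolist())
  if n in('wide','shut'):
    for it in(0,):
      hull=k[(k[:,2]<124)]; 
      # disc: wide rows; slice widths along x
      for a in np.arange(k[:,0].min(),k[:,0].max(),6):
        s=k[(k[:,0]>=a)&(k[:,0]<a+6)]
        if len(s): print('   ',a.round(1),s[:,1].min().round(1),s[:,1].max().round(1),np.median(s[:,2]).round(1),len(s))
for u,v in((205,307),(218,307),(232,309),(250,316),(240,283),(255,275),(271,288)):
  print(u,v,L[int(v*sc),int(u*sc)].round(1))
E
```

```text
plate ((596.3477783203125, 73.09431457519531), (130.31805419921875, 310.4580383300781), 0.24556607007980347) 17.287966206657472
wide 2371 [542.5  48.7 111.6] [626.9  96.7 120.9] [[547.8, 53.7, 115.9], [592.6, 72.7, 117.3], [621.1, 91.6, 118.7]]
    542.5 64.1 81.2 118.4 132
    548.5 64.0 81.3 117.9 79
    554.5 68.8 75.5 116.7 50
    560.5 68.8 75.6 116.8 52
    566.5 64.9 79.5 116.8 61
    572.5 56.0 89.5 117.2 186
    578.5 51.0 93.4 117.2 250
    584.5 48.9 96.3 117.4 276
    590.5 48.8 96.6 117.2 279
    596.5 48.7 96.7 117.3 274
    602.5 49.7 95.9 117.3 261
    608.5 51.6 92.8 117.4 223
    614.5 57.6 86.9 117.4 114
    620.5 62.5 83.1 117.2 127
    626.5 64.6 83.0 116.2 7
shut 1631 [549.2 154.5 104. ] [619.9 190.8 121.3] [[551.9, 158.5, 114.7], [591.2, 171.8, 117.2], [615.4, 185.7, 118.8]]
    549.2 162.9 182.1 118.1 153
    555.2 163.0 181.1 117.3 94
    561.2 167.9 177.0 116.8 68
    567.2 167.9 177.4 116.7 64
    573.2 167.1 179.5 116.7 70
    579.2 159.0 186.9 117.1 159
    585.2 155.5 189.4 117.2 207
    591.2 154.5 190.8 117.2 221
    597.2 155.1 190.0 117.2 213
    603.2 156.8 187.4 117.4 167
    609.2 161.5 184.5 117.0 121
    615.2 161.4 184.3 117.5 94
ajar 811 [584.  -43.7 104. ] [620.7  -9.3 176.5] [[585.1, -37.9, 108.3], [601.4, -23.9, 144.7], [616.5, -12.0, 175.5]]
ajarmouth 669 [581.7 -41.7 104. ] [612.8  -9.3 176.5] [[583.3, -38.4, 105.6], [598.1, -21.2, 111.8], [608.0, -12.5, 174.5]]
205 307 [588.4 -33.  174.9]
218 307 [588.1 -26.2 175.8]
232 309 [588.7 -18.8 176.5]
250 316 [602.7 -18.9 148.1]
240 283 [594.2 -37.6 106.8]
255 275 [597.9 -38.1  71.1]
271 288 [596.1 -16.3 111.1]
```

Centre of the wide tube in the rack frame (yaw 12.85°) is about (596.3, 73), the ajar hinge is at x=617.5, and θ is about 1.1. I press the ajar cap along its arc with the jaws closed.

```bash
cat >> h.py <<'E'
_x,_y,_=frame(np.radians(12.6)); C=596.4*_x+72.9*_y   # wide tube centre, world
yaw=np.radians(12.85); X,Y,Z=frame(yaw); Rd=tool(yaw,0)
E
python3 - <<'E'
from h import *
H=C-100*Y+21*X+113*Z   # ajar hinge
tip=lambda th,dz=0: H-63*np.cos(th)*X+(63*np.sin(th)+5+25+dz)*Z
ctrl.gripper_to(0)
print('g',sensors.read_state()['grip_width'])
ctrl.move_ptp(tip(1.2,25),Rd)
for th in np.append(np.linspace(1.1,0.05,7),0):
  ctrl.move_l(tip(th),vel=60); s=sensors.read_state(); print(round(th,2),s['force'].round(1),s['eef_pos'].round(1))
r=ctrl.move_l(tip(0,-4),vel=20,threshold=12); s=sensors.read_state(); print(r,s['force'].round(1),(s['eef_pos']-tip(0)).round(1))
ctrl.hold(.3)
ctrl.move_l(tip(0,80),vel=150)
print(sensors.read_state()['t'])
ctrl.move_ptp(C+320*Z-30*X,Rd); grab('wrist','w1')
W,im=world('wrist','w1'); cv2.imwrite('pics/w1b.png',im[100:260,100:420][...,::-1])
print(sensors.read_state()['t'])
E
```

```text
g -0.1113960759167996
1.1 [-2.6  1.1  3.7] [580.  102.7 199.1]
0.92 [-0.2  0.1  0.2] [571.6 100.1 193.1]
0.75 [-0.3  0.   0.3] [563.9  98.  185.3]
0.58 [ 0.  -0.2 -0.2] [556.8  96.6 176.5]
0.4 [0.6 0.2 0.3] [551.6  95.5 166.8]
0.22 [ 0.4 -0.  -0.6] [548.3  94.7 156.3]
0.05 [-0.7  0.  -0.5] [546.9  94.4 145.4]
0.0 [-0.6  0.7  0.2] [547.6  94.4 143.1]
True [-2.4 -0.3  7.5] [ 0.2 -0.  -0.5]
7.3083
7.975
```

View pics/w1.png

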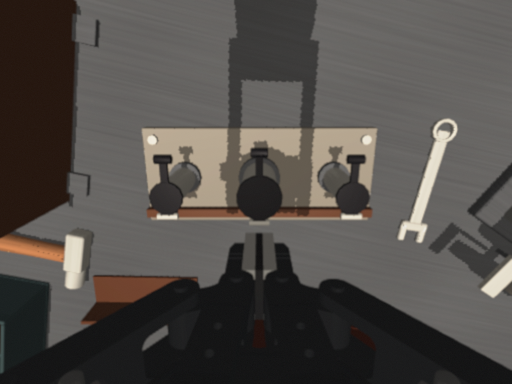

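The left cap now lies flat, disc at (166,197) and tab at (163,158), mirroring the right one. I compare its tab height with the shut cap, then pinch the wide tab by its ends and swing it round.

```bash
python3 - <<'E'
from h import *
W,im=world('wrist','w1')
for n,(u,v) in dict(ajar=(163,158),wide=(259,152),shut=(356,158),ajd=(166,197),shd=(351,195)).items(): print(n,np.nanmedian(W[v-1:v+2,u-3:u+4,2]).round(1))
H=C+28*X+113*Z
P=lambda th,dz=0: H-77*np.cos(th)*X+(77*np.sin(th)+15+dz)*Z
ctrl.gripper_to(50)
ctrl.move_ptp(P(0,60),Rd); ctrl.move_l(P(0),vel=120)
ctrl.gripper_to(10,20); s=sensors.read_state(); print('w',s['grip_width'],s['force'].round(1),s['t'])
for th in np.linspace(0,1.9,14)[1:]:
  if ctrl.move_l(P(th),vel=80,threshold=25): print('stopped',th); break
s=sensors.read_state(); print(th,s['force'].round(1),(s['eef_pos']-P(th)).round(1),s['grip_width'])
ctrl.gripper_to(50); ctrl.move_l(s['eef_pos']-8*X+60*Z+0*Y,vel=150)
ctrl.move_ptp(C+330*Z-60*X,Rd); grab('wrist','w2'); print(sensors.read_state()['t'])
E
```

```text
ajar 119.1
wide 119.1
shut 118.7
ajd 117.5
shd 117.1
w 17.145102231565925 [ 0.5 -2.2  3.2] 10.1333
1.9 [ 1.7 -3.9  5.1] [0.8 0.2 1. ] 17.08174812997778
15.5167
```

View pics/w2.png

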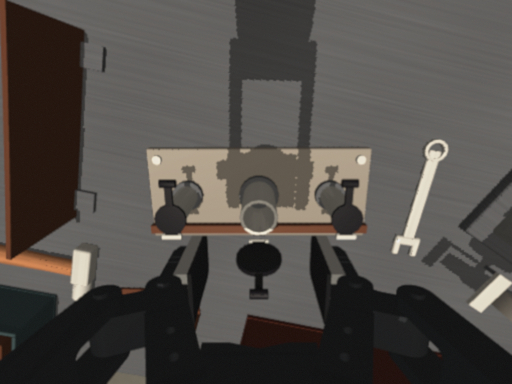

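The wide cap is open and leaning back (disc 258,258, tab 258,293). The mouth is clear at (259,217) and both slim caps are shut. I refine the mouth, then look at the axle from above.

```bash
python3 - <<'E'
from h import *
B=np.stack([X,Y,Z])
W,im=world('wrist','w2'); L=(W-C)@B.T
k=L[195:240,235:283].reshape(-1,3); k=k[(k[:,2]>108)&(k[:,2]<115)&(np.hypot(k[:,0],k[:,1])<30)]
print('rim',len(k),k.min(0).round(1),k.max(0).round(1), cv2.minEnclosingCircle(k[:,:2].astype(np.float32)))
t=L[290:298,252:266].reshape(-1,3); t=t[t[:,2]>150]; print('tab',np.median(t,0).round(1),'hinge-rel angle',np.arctan2(np.median(t[:,2])-5-113,28-np.median(t[:,0])))
Rf=tool(yaw,0,-1); A=np.array([456,-319,0.])
ctrl.move_ptp(A+[0,0,260],Rf); grab('wrist','w3')
W,im=world('wrist','w3')
near=np.hypot(W[...,0]-456,W[...,1]+319)<45
for lo,hi in((88,102),(30,85),(6,14)):
  k=W[near&(W[...,2]>lo)&(W[...,2]<hi)]
  if len(k): print(lo,len(k),k.min(0).round(1),k.max(0).round(1),np.median(k,0).round(1),cv2.minEnclosingCircle(k[:,:2].astype(np.float32)))
print(sensors.read_state()['t'])
E
```

```text
rim 448 [-22.3 -21.3 108.1] [ 24.9  21.2 115. ] ((2.22365140914917, -1.269613265991211), 24.616491317749023)
tab [ 43.3  -0.  192.9] hinge-rel angle 1.7728724549199273
88 304 [ 449.5 -327.5   88.3] [ 466.7 -310.    97.8] [ 458.8 -318.8   96.1] ((457.96063232421875, -318.8616943359375), 8.933539390563965)
30 167 [ 459.2 -326.9   31. ] [ 467.  -310.    84.8] [ 465.6 -317.    61.8] ((460.48406982421875, -318.4368591308594), 8.554638862609863)
6 769 [ 437.4 -341.4    6.2] [ 480.7 -296.3   13.7] [ 464.4 -314.8   11.2] ((458.2898254394531, -318.7831726074219), 22.787931442260742)
17.45
```

View pics/w3.png

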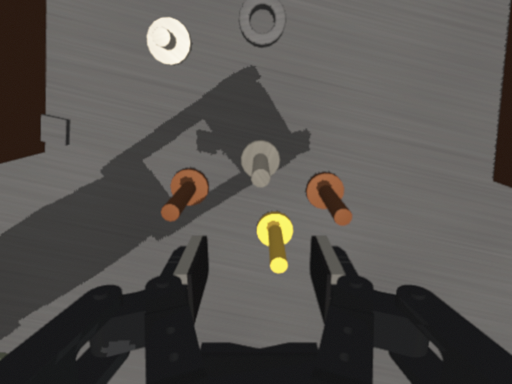

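The view shows the steel axle at pixel (260,160), between the brown and yellow copies. The axle measures (458, -319) and the rim agrees with C to within 1 mm. I grasp and lift, carry high, and look before lowering.

```bash
python3 - <<'E'
from h import *
Rf=tool(yaw,0,-1); A=np.array([458.1,-318.8,0.])
ctrl.gripper_to(50); ctrl.move_l(A+[0,0,71],rot=Rf,vel=130)
ctrl.gripper_to(10,60); s=sensors.read_state(); print('w',s['grip_width'],s['force'].round(1),s['eef_pos'].round(1))
ctrl.move_l(A+[0,0,321],vel=150); s=sensors.read_state(); print(s['force'].round(1),s['grip_width'],s['t'])
ctrl.move_ptp(C-1.5*X+321*Z,Rf); ctrl.hold(.3)
s=sensors.read_state(); print(s['eef_pos'].round(1),s['force'].round(1),s['grip_width'],s['t'])
grab('wrist','w4');grab('top','t4');grab('scene','s4')
E
```

```text
w 16.63121598115074 [0.7 0.4 2.3] [ 458.5 -319.3   71.7]
[-0.4  0.  -3.9] 16.54946539525922 21.4833
[564.9 200.3 321. ] [ 0.   0.2 -3.6] 16.38413645508427 23.7
```

View pics/w4.png

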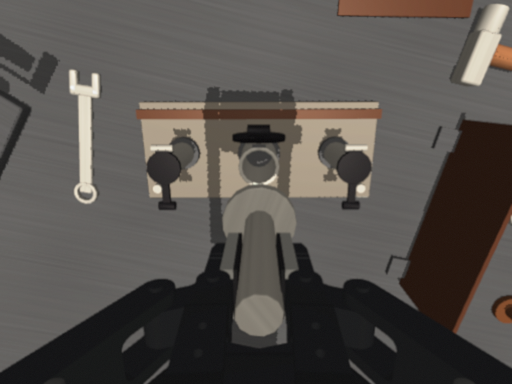

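The axle is held straight, flange at (260,215), with the open mouth below at (260,165). I measure its position and tilt in the hand from the depth.

```bash
python3 - <<'E'
from h import *
W,im=world('wrist','w4'); f=np.load('pics/w4.npz'); T=(W-f['p'])@f['R']  # tool coords; flange ahead (+z)
k=T[185:335,215:305].reshape(-1,3); k=k[(np.abs(k[:,0])<35)&(np.abs(k[:,1])<30)]
fl=k[(k[:,2]>52)&(k[:,2]<80)]
print('flange z pct',np.percentile(fl[:,2],[2,25,50,75,98]).round(1),'x',fl[:,0].min().round(1),fl[:,0].max().round(1),'y',fl[:,1].min().round(1),fl[:,1].max().round(1))
for a in range(-30,60,10):
  s=k[(k[:,2]>=a)&(k[:,2]<a+10)]; s=s[np.abs(s[:,1])<14]
  if len(s): print(a,len(s),'x',np.percentile(s[:,0],[2,98]).round(1),'y',np.percentile(s[:,1],[2,98]).round(1))
W,_=world('top','t4'); q=(np.hypot(W[...,0]-C[0],W[...,1]-C[1])<60)&(W[...,2]>140); print('cap in top',q.sum())
# lower flange view in scene
W,im=world('scene','s4'); L=(W-C)@np.stack([X,Y,Z]).T
q=(np.abs(L[...,0])<32)&(np.abs(L[...,1])<32)&(L[...,2]>225)&(L[...,2]<275)
k=L[q]; 
for a in range(225,275,5):
  s=k[(k[:,2]>=a)&(k[:,2]<a+5)]
  if len(s): print(a,len(s),s.min(0).round(1),s.max(0).round(1))
E
```

```text
flange z pct [55.  60.1 60.5 61.  66.7] x -14.4 22.4 y -23.2 21.9
-30 2589 x [-8.1 12.4] y [-13.   13.2]
-20 1488 x [-6.  12.3] y [-13.1  13.1]
-10 897 x [ 2.6 11.8] y [-13.3  13.4]
0 759 x [ 2.8 11.8] y [-13.4  13.5]
10 585 x [ 2.8 11.7] y [-13.2  13.4]
20 296 x [ 2.4 11.1] y [-10.   10.8]
30 226 x [1.7 8.3] y [-8.6  7.9]
40 199 x [1.6 8.3] y [-8.6  7.9]
50 452 x [-5.4 21. ] y [-12.6  13.1]
cap in top 4001
245 3 [ -5.6 -17.9 246.4] [ 22.7   2.9 247.9]
250 18 [-12.5 -26.4 250.3] [ 22.   -4.2 254.8]
255 59 [-21.  -23.5 255.1] [ 24.7  17.8 259.6]
260 31 [-17.2 -26.  260.1] [ 22.9  17.9 264.5]
265 9 [ -5.1  -9.  265.4] [  9.7  -0.5 268.5]
270 5 [ -1.1  -9.7 271.6] [ 10.1  -4.2 274.1]
```

The axle in hand is straight and centred within 0.6 mm, with its underside 71 mm ahead of the TCP. I lower it to an 8 mm gap.

```bash
python3 - <<'E'
from h import *
Rf=tool(yaw,0,-1); G=C-0.7*X-0.6*Y
ctrl.move_l(G+230*Z,rot=Rf,vel=80)
r=ctrl.move_l(G+189*Z,vel=30,threshold=4); ctrl.hold(.5)
s=sensors.read_state(); print(r,((s['eef_pos']-C)@np.stack([X,Y,Z]).T).round(1),s['force'].round(1),s['grip_width'],s['t'])
grab('scene','s5');grab('wrist','w5')
a=np.load('pics/s5.npz')['im'][110:200,240:340]; b=np.load('pics/w5.npz')['im'][80:350,130:390]
o=np.zeros((400,800,3),np.uint8); o[:,:400]=cv2.resize(a,(400,400*90//100))[:400].__class__ and cv2.resize(a,(400,400)); o[:,400:]=cv2.resize(b,(400,400)); cv2.imwrite('pics/c5.png',o[...,::-1])
W,im=world('wrist','w5'); f=np.load('pics/w5.npz'); L=(W-C)@np.stack([X,Y,Z]).T
k=L.reshape(-1,3); fl=k[(np.hypot(k[:,0],k[:,1])<27)&(k[:,2]>124)&(k[:,2]<134)]; print('flange',len(fl),fl.min(0).round(1),fl.max(0).round(1),np.median(fl[:,2]).round(1))
W,im=world('scene','s5'); L=(W-C)@np.stack([X,Y,Z]).T;k=L[110:200,240:340].reshape(-1,3)
for a in range(90,135,3):
  s=k[(np.hypot(k[:,0],k[:,1])<30)&(k[:,2]>=a)&(k[:,2]<a+3)]
  if len(s): print(a,len(s),s.min(0).round(1),s.max(0).round(1))
E
```

```text
False [ -0.7  -0.6 189. ] [ 0.5  0.2 -3.3] 16.95071235383456 27.1583
flange 2410 [-14.7 -22.4 124. ] [ 21.5  22.5 134. ] 128.4
90 9 [-10.8 -24.7  90.2] [25.6 15.7 92.4]
93 10 [ -6.7 -24.7  93. ] [27.2 -8.7 95.6]
96 10 [-10.  -25.6  96.1] [28.1 -4.8 98.5]
99 9 [ -4.9 -21.6  99.3] [ 25.7  12.4 101.6]
102 11 [-11.4 -22.2 102.1] [ 25.3  -7.5 104.3]
105 11 [-14.2 -21.2 105.1] [ 24.7  -6.9 107.9]
108 8 [-10.8 -27.3 108.1] [ 23.8   8.3 110. ]
111 3 [ -6.7 -24.7 111.1] [ 28.4  -8.2 113.6]
114 4 [-12.1 -23.5 116.1] [ 21.6  -9.9 117. ]
117 4 [ -2.5 -23.4 118. ] [ 23.1  -5.3 119.9]
120 10 [-11.1 -27.  120.2] [ 25.5  -3.3 123. ]
123 31 [-15.4 -25.8 123.1] [ 24.   17.7 126. ]
126 40 [-18.6 -25.3 126.1] [ 25.6  18.9 128.7]
129 7 [ -2.5 -14.2 129.5] [ 18.4  -0.4 131. ]
132 1 [ -0.   -5.4 134.5] [ -0.   -5.4 134.5]
```

View pics/c5.png

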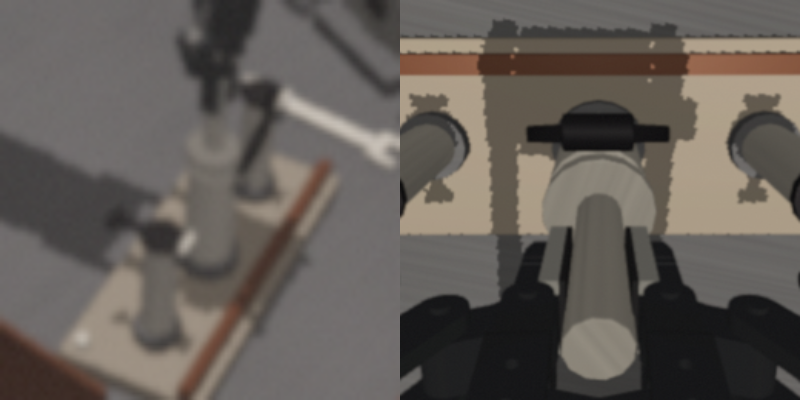

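Left panel: the axle stands over the wide tube with the flange just above the rim. Right panel: the open cap is behind the flange with no overlap. The flange top reads 128.4 mm (about 8 mm gap), it is centred within about 1 mm, and the tool force is only the axle's weight. I hand in.

```bash
python3 - <<'E'
from h import *
ctrl.finish_job(); s=sensors.read_state(); print(s['t'],s['force'].round(1),s['grip_width'])
E
```

```text
the job is handed in; nothing more can be done
the job is handed in; nothing more can be done
```

I pressed the ajar slim cap shut and swung the wide cap open. Then I lifted the axle by its shaft, carried it high over the screen, and handed the job in at about 27 s of robot time. `ctrl.finish_job()` gave no verdict.

- **Axle:** it is held upright over the wide tube with a gap of about 8 mm (flange top at 128.4 mm) and centred to about 1 mm. The tool carried only the axle's weight of about 3 N, so there was no sign of contact.
- **Caps:** both slim caps read shut, their tabs within 0.4 mm of each other in height. The wide cap read about 1.77 rad, although I drove it to 1.9. That is still past the 1.45 rad needed.
- **Weaker checks:** the scene camera's depth was too coarse and noisy to confirm the gap, so that figure rests on the wrist camera and the arm's own position. I estimated about 3 mm between the flange and the open cap; I did not measure it, and the wrist picture only showed no overlap. I did not measure the bystanders afterwards, but nothing I did went near them.

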